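Unlatch the bur case and stack its tray

ROBOT

A 6-joint arm with a two-finger parallel gripper is mounted at the origin on a cart in front of the work surface, level with it; the furniture and walls round the work are solid. World frame = base frame: x ahead of the robot, y to its left, z up, the work surface at z = 0. Lengths are in m, angles in degrees, forces in N, time in s.
With the tool pointing down it reaches from about 0.25 to 0.725 m from the base axis. Payload 9.7 kg.
Tool frame: the origin (TCP) lies between the finger pads; the fingertips stand 19 mm ahead of it and the grasp point (between the pads) is the TCP; z points along the fingers, y is the line along which they close (so a half turn about z gives the same grasp; the last joint's range is limited). The gripper opens to 85 mm and grips with 20 to 120 N. Pads are 22 mm wide; open, the fingers measure 114 mm over their backs; the gripper's body (76 mm by 85 mm) begins 54 mm behind the grasp point. The pads swing forward as they close: fully open they stand 13 mm farther back than shut.
Start: joints at [-63.369, 4.979, 10.078, 95.1, 0, 90], TCP at [0.247, -0.492, 0.217] pointing down, gripper open.
Joint ranges: [-179.16, 179.16], [-48.56, 103.87], [-65.8, 70.77], [-126.05, 130.52], [-82.76, 87.17], [-180, 180]. Speed limits (degrees/s): [127.2, 127.2, 147.25, 180, 180, 180].

INTERFACE

Orientations are given as [roll, pitch, yaw] about the fixed x, y, z axes, in that order (R = Rz(yaw) Ry(pitch) Rx(roll)).
In Python, from workcell import telemetry, camera, calibration, workorder gives the robot as it stands.
- The arm moves only by the tool play_rows, never from a script. Its argument "increments" is a list of rows, each a list of 3 entries, a list of its own where there are three numbers: the shift along the tool's x, y, z in mm, then the turn, a rotation vector about the tool's x, y, z in degrees, then the closure, from 0 (fully open) to 1 (shut). In form: [[[x, y, z], [ax, ay, az], jaw], ...]. A call has 1 to 20 rows; each row is the pose to reach, as a shift and turn from the pose commanded when the call began, along the tool's axes at that moment; what a row does not reach only later rows make up. A row lasts 1/10 s, in which the tool goes at most 50 mm and 8.59 degrees, less where a joint would pass 70% of its speed; a pose out of reach is approached as far as the arm can. A call with a gripper value outside its range is refused whole. The fingers move at their own pace and stop on an object; "grip_force" is the grip in N (left out, the last holds). Time passes only in rows, so rows that repeat a pose let the fingers close. It gives the time, the measured TCP pose, the force, the opening and the grip force at its end, in the units of the state.
- telemetry.get_obs(): the state, without advancing time (a new reading comes with each control period).
- camera(name): name is "scene" or "top"; returns (picture, depth): 480x640x3 uint8, red, green, blue; 480x640 float32, m along the optical axis (not along the pixel's ray), 0 where there is no reading.
- calibration(name): a dict with "vertical_fov" (degrees; the focal length in pixels is half the picture's height over the tangent of half this angle, whatever the lens; pixels are square), "cx", "cy" (the principal point, pixels), "rvec" (rotation vector, rad) and "tvec" (3), from world to camera coordinates, as OpenCV has them. Camera axes: x right, y down, z forward; pixel columns grow to the right and rows downward; lengths in m; the calibration is good to about 2 mm. A picture is of the moment at which its call begins. calibration takes no time and is no camera call.
- workorder.job_done(): hands the job in; it is judged then, once.
The state is a dict: "time": time; "q": joint angles; "qd": joint speeds; "joint_efforts": joint torques, N m; "ee_pos": TCP position; "tcp_rot": TCP orientation; "wrist_force": force on the tool from outside, world axes, zero at the start; "torque": the same for the moment, N m; "opening": finger opening in m; "grasp_force": force on a finger pad.
Only numpy, scipy, OpenCV 4.12 (cv2) and the standard library are available. Lean on these libraries where they do the work, as an engineer would, in place of code of your own. Each camera call takes 0.05 s, during which the arm holds its last target. There are 200 camera calls.

TASK

Slide the orange thumb latch of the blue case sideways to the robot's right so that its sprung lid pops open, lift the yellow tray of burs out, and stack it on the empty yellow tray on the bench so that all four of its feet drop inside the lower tray's corners and it sits level and fully down. Lower it by hand rather than dropping it, leave the lower tray about where it stands and the lid open, and do not disturb the grey tray or the red tin.

Things in the scene. Friction and masses are not known exactly. Their poses are not given: they have to be found in the camera images.
- case: Blue case fixed to the bench, 116 (x) x 124 (y) x 50 mm high plus 6 mm lid. Origin: centre of its underside, on the bench. Its -x side faces the robot roughly and has a ledge 34 mm deep, 110 mm long (y), 40 mm high, for the latch. Inside 104 (x) x 112 (y) mm, inner floor at z = 8 mm. Lid hinge along y at the far edge, x = 59, z = 52.5 mm.
- latch_thumb (a point): Centre of the latch's orange thumb piece: 15 (x) x 16 (y) mm, from the ledge (z = 40) up to z = 67.5 mm; this point is at z = 55.5 mm, about 20 mm in front of the lid's edge. Its axes are those of the case. A steel nose on its far side, reaching 18 mm from this point, lies over a tongue of the lid. The ledge is bare on either side of it.
- latch (a joint): Travel of the latch in m along the case's -y (to the robot's right): 0 locked, 0.015 end of travel. The lid is released at about 0.010. A spring (1.5 N rising to about 4 N) returns the latch when let go.
- lid (a joint): Lid angle in rad: 0 shut, about 1.95 fully open (leaning back, away from the robot). Once released, its spring opens it by itself within about 2 s and holds it open; the open lid reaches about 165 mm above the bench, behind the hinge.
- full_tray_centre (a point): Centre of the yellow tray of burs inside the case (hidden until it opens): 90 (x, roughly along the case's x) x 44 (y) x 32 mm high, 0.1 to 0.2 kg; this point is 16 mm above its feet's bottom. Upright walls from 8 to 32 mm, to be gripped across the 44 mm; at least 26 mm free to the case wall on each side.
- full_tray: The same yellow tray of burs; origin at the middle of the bottom of its feet. Four tapering round feet, 12 mm across (8 mm at the bottom), 8 mm high, at x = +-33, y = +-10 mm.
- empty_tray: Empty yellow tray of the same shape, loose on the bench, in front of the case. Origin at the middle of the bottom of its feet, on the bench; long way along x, z up; rim at 32 mm, opening 82 x 36 mm, inner floor at 12 mm. The upper tray's feet go inside this opening with 2 mm to spare at each wall; fully seated, the upper tray's origin is 24 mm above this one.
- grey_tray: Grey tray full of burs, same shape and size, origin as for the others; stands to the right of the case and the empty tray and must not be disturbed.
- red_tin: Round red tin, 49 mm across, 20 mm high, origin at the centre of its underside; stands near the bench's front edge at the left; must not be disturbed.
- flex_shaft: Black flexible shaft, fixed and solid: it hangs from a motor on a ceiling rod at x = 0.23, y = 0.03, z = 0.69 down to the bench at about x = 0.44, y = -0.03, and then lies on it. The arm must not sweep through it: to pass from one side to the other, draw the arm back behind it.

How it is judged (in metres and radians):
On the way, in this order (a step that is already met when the one before it is completed fails the run):
1. the latch is slid aside and the lid springs open (value of joint lid above 1.5 rad), for 0.1 s.
2. the tray of burs is lifted out of the case (height (world z) of full_tray_centre above 0.08 m and contact force between the fingers and full_tray above 0.5 N), for 0.1 s.
3. it is lowered onto the empty tray while still held (z of full_tray in the frame of empty_tray below 0.035 m and horizontal distance between full_tray and empty_tray below 0.01 m and contact force between the fingers and full_tray above 0.5 N), for 0.05 s.
At the end, for the whole second after the job is handed in: The tray of burs sits fully down on the empty tray (origin 21.5 to 26.5 mm above the lower one's, within 5 mm sideways, 0.1 rad in turn, both level within 0.05 rad), at rest and released; the lower tray on the bench within 40 mm of its start; the lid open over 1.5 rad (z of full_tray in the frame of empty_tray between 0.0215 and 0.0265 m and horizontal distance between full_tray and empty_tray below 0.005 m and angle between the x axis of full_tray and the x axis of empty_tray, either way round below 0.1 rad and angle between each of full_tray, empty_tray's own z axis and vertical below 0.05 rad and height (world z) of empty_tray below 0.004 m and distance of empty_tray from where it was at the start of the episode below 0.04 m and linear speed of full_tray below 0.02 m/s and value of joint lid above 1.5 rad); the robot touches nothing.
It fails at once if the grey tray is disturbed (moved over 20 mm) (distance of grey_tray from where it was at the start of the episode above 0.02 m).
It fails at once if the red tin is disturbed (moved over 20 mm) (distance of red_tin from where it was at the start of the episode above 0.02 m).
It also fails if it takes over 64 s, if anything falls off the work surface, if the arm or the gripper's body presses on something with over 40 N, if the wrist force passes 120 N, or if a joint passes its speed limit or range.

## Working session

There is one attempt and no reset: what is moved stays moved. The work goes in short steps, Python scripts to look and compute and a tool call to move; the robot and the scene stay as the last step left them, time stands still between calls to the robot, and variables do not carry over. Pictures are saved under pics/ and viewed, at most 10 in all, crops included, and the job is handed in when it is done.

Besides the shell and the picture viewer there is one more tool, called after "Call:" by a JSON object that holds its "fn" and its "kwargs", one argument or row to a line. play_rows: Moves the arm, as the interface text tells. Its arguments: {"type":"object","properties":{"increments":{"type":"array"},"grip_force":{"type":"number"}},"required":["increments"]}

```bash
mkdir -p pics; ls
cat > h.py <<'E'
import numpy as np, cv2
from workcell import telemetry, camera, calibration, workorder
def cam(n):
    im,d=camera(n); c=calibration(n)
    f=240/np.tan(np.radians(c["vertical_fov"])/2)
    R=cv2.Rodrigues(np.array(c["rvec"],float))[0]; t=np.array(c["tvec"],float).ravel()
    v,u=np.mgrid[:480,:640]
    P=np.stack([(u-c["cx"])/f*d,(v-c["cy"])/f*d,d],-1)
    W=(P-t)@R   # R^T(P-t)
    W[d==0]=np.nan
    return im,d,W,(f,c["cx"],c["cy"],R,t)
def ray(k,u,v,z):
    f,cx,cy,R,t=k; o=-R.T@t; r=R.T@np.array([(u-cx)/f,(v-cy)/f,1]); return o+r*(z-o[2])/r[2]
def save(n,im): cv2.imwrite("pics/"+n,im[...,::-1])
E
python3 - <<'E'
from h import *
for n in("scene","top"):
    im,d,W,k=cam(n); save(n+"0.png",im); np.savez(n+"0.npz",im=im,W=W); print(n,calibration(n),-k[3].T@k[4],(d==0).mean())
o=telemetry.get_obs();print(o["ee_pos"],o["tcp_rot"],o["time"])
E
```

```text
pics
scene {'vertical_fov': 42.956576961856264, 'cx': 329.2404440350284, 'cy': 237.20598435758245, 'rvec': array([ 0.78745359, -2.39779444,  1.264218  ]), 'tvec': array([0.57193384, 0.08742374, 1.21992048])} [-0.13758501  1.10272041  0.76683457] 0.003994140625
top {'vertical_fov': 47.09136585487607, 'cx': 307.5536778881876, 'cy': 240.6635186637133, 'rvec': array([ 2.13351723, -2.18729701,  0.12503301]), 'tvec': array([0.31413284, 0.51204281, 1.00972864])} [0.39840485 0.30148178 1.06339152] 0.004095052083333333
[ 0.24642367 -0.49146061  0.21595946] [-1.79932019e+02  9.82838848e-04  2.66290080e+01] 0.1
```

View pics/scene0.png

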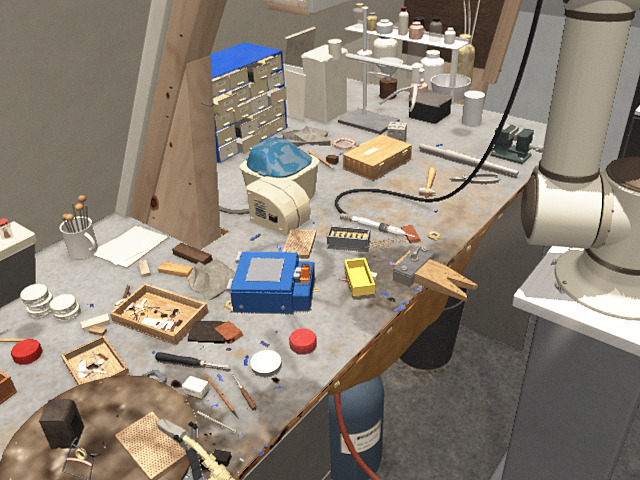

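View pics/top0.png

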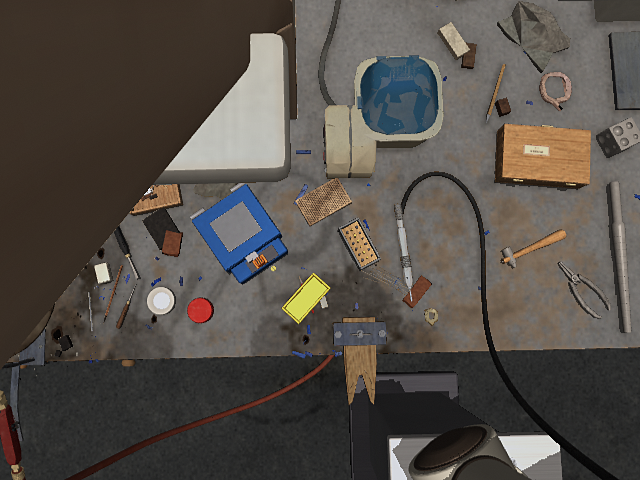

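The top view shows the case at (238,233), its orange latch at (258,262), the empty tray at (306,298), the grey tray at (358,244) and the tin at (200,310). The flex shaft runs from (430,180) to (600,470). Next I measure these.

Run:
```python
from h import *
for n in("top","scene"):
    z=np.load(n+"0.npz"); im=z["im"];W=z["W"]; hsv=cv2.cvtColor(im,cv2.COLOR_RGB2HSV); H,S,V=[hsv[...,i].astype(int) for i in range(3)]
    box=np.zeros(H.shape,bool)
    if n=="top": box[170:340,140:400]=1
    else: box[220:360,220:420]=1
    ms={"yellow":(H>24)&(H<34)&(S>150)&(W[...,2]>.022)&(W[...,2]<.045),"orange":(H>4)&(H<18)&(S>150)&(W[...,2]>.06)&(W[...,2]<.075),"blue":(H>100)&(H<125)&(S>120)&(W[...,2]>.05)&(W[...,2]<.062),
     "ledge":(H>100)&(H<125)&(S>120)&(W[...,2]>.036)&(W[...,2]<.044),
     "red":((H<4)|(H>175))&(S>150)&(W[...,2]>.014)&(W[...,2]<.027)}
    b2=np.zeros(H.shape,bool)
    if n=="top": b2[215:275,335:385]=1; ms["grey"]=(W[...,2]>.026)&(W[...,2]<.038)&b2
    for k,m in ms.items():
        m=(m&box).astype(np.uint8)
        c,_=cv2.findContours(m,0,2)
        if not c: print(n,k,None);continue
        if k=="yellow": c=[np.vstack([x for x in c if len(x)>3])]
        c=max(c,key=cv2.contourArea) if len(c)>1 else c[0]
        mm=np.zeros_like(m);cv2.drawContours(mm,[cv2.convexHull(c)],-1,1,-1)
        p=W[(mm&m)>0]; zm=np.nanmedian(p[:,2])
        w=W[c[:,0,1],c[:,0,0]]; w=w[np.abs(w[:,2]-zm)<.008]
        r=cv2.minAreaRect((w[:,:2]*1000).astype(np.float32))
        print(n,k,len(p),"z",zm.round(4),"mean",np.nanmean(p,0).round(4),"rect mm",np.round(r[0],1),np.round(r[1],1),round(r[2],1))
z=np.load("top0.npz");W=z["W"];im=z["im"].sum(2)
for v in range(180,470,20):
    row=W[v]; s=[u for u in range(400,640) if im[v,u]<110 and W[v,u,2]>0.0 and u>v*0+400]
    if s: print(v,s[0],s[-1],W[v,s[len(s)//2]].round(3))
```

```text
top yellow 206 z 0.0316 mean [0.4107 0.3079 0.0315] rect mm [412.7 307.2] [43.2 88.9] 46.6
top orange 54 z 0.0668 mean [0.4811 0.3901 0.0667] rect mm [481.3 390.5] [13.7 15.5] 32.9
top blue 2555 z 0.0566 mean [0.5457 0.4331 0.0566] rect mm [546.5 433.6] [114.6 122.3] 33.5
top ledge 283 z 0.0398 mean [0.4643 0.4262 0.0397] rect mm [463.6 426.8] [32.5 40.3] 33.6
top red 494 z 0.0196 mean [0.3949 0.5076 0.0196] rect mm [394.9 507.5] [45.2 46.1] 58.6
top grey 388 z 0.0314 mean [0.5134 0.2041 0.0313] rect mm [513.1 204.1] [89.9 44.6] 26.4
scene yellow 6 z 0.0308 mean [0.433  0.2873 0.0314] rect mm [433.7 288.8] [51.2  5.8] 82.9
scene orange 46 z 0.0658 mean [0.4769 0.3931 0.0658] rect mm [478.2 392.4] [13.5 16.9] 37.2
scene blue 1528 z 0.0568 mean [0.5377 0.441  0.0566] rect mm [543.2 434.2] [114.9 127.4] 33.7
scene ledge 512 z 0.0395 mean [0.487  0.4365 0.0397] rect mm [527.1 429.5] [147.5 117.8] 33.8
scene red 427 z 0.0197 mean [0.3907 0.51   0.0195] rect mm [393.3 507.8] [46.2 44. ] 40.9
180 415 535 [ 0.629 -0.081  0.02 ]
200 402 474 [0.596 0.109 0.012]
220 477 612 [ 0.554 -0.032  0.013]
240 480 613 [ 0.515 -0.038  0.011]
260 401 615 [ 0.476 -0.036  0.016]
280 481 617 [ 0.434 -0.2    0.001]
300 403 602 [ 0.4   -0.019  0.053]
320 483 622 [ 0.365 -0.006  0.093]
340 487 491 [0.334 0.005 0.137]
360 493 499 [0.307 0.014 0.194]
380 503 509 [0.285 0.022 0.255]
400 517 524 [0.268 0.026 0.32 ]
420 534 543 [0.255 0.029 0.38 ]
440 433 566 [0.19  0.073 0.198]
460 414 591 [0.167 0.094 0.22 ]
```

Call:
{"fn": "play_rows", "kwargs": {
  "increments": [
    [[0, -50, 0], [0, 0, 0], 0],
    [[0, -100, 0], [0, 0, 0], 0.5],
    [[0, -150, 0], [0, 0, 0], 1],
    [[0, -150, 0], [0, 0, 0], 1],
    [[0, -150, 0], [0, 0, 0], 1]
  ]
}}

```text
time: 0.6
ee_pos: [0.1791, -0.3572, 0.2171]
tcp_rot: [179.9, -0.0, 26.6]
wrist_force: [0.6, -1.1, 0.6]
opening: 0.0282
grasp_force: 0.0
```

```bash
cat >> h.py <<'E'
import json
def rec():
    o=telemetry.get_obs(); e=o["ee_pos"]; q=o["q"]
    open("rec.txt","a").write(json.dumps([list(map(float,q)),list(map(float,e)),list(map(float,o["tcp_rot"]))])+"\n")
    print(np.round(o["time"],2),"q",np.round(q,2),"p",np.round(e,4),"rpy",np.round(o["tcp_rot"],2),"r",np.hypot(*e[:2]).round(4),"F",np.round(o["wrist_force"],1),o["opening"],o["grasp_force"])
E
python3 -c "from h import *; rec()"
```

```text
0.6 q [-63.37 -15.52  -8.82  96.58   0.    90.  ] p [ 0.1791 -0.3572  0.2171] rpy [179.88  -0.    26.63] r 0.3996 F [ 0.6 -1.1  0.6] 0.028187824623259815 0.0
```

Call:
{"fn": "play_rows", "kwargs": {
  "increments": [
    [[0, -50, 0], [0, 0, 0], 1],
    [[0, -90, 0], [0, 0, 0], 1],
    [[0, -120, 0], [0, 0, 0], 1],
    [[0, -120, 0], [0, 0, 0], 1],
    [[0, -120, 0], [0, 0, 0], 1]
  ]
}}

```text
time: 1.1
ee_pos: [0.1259, -0.2512, 0.2168]
tcp_rot: [180.0, 0.0, 26.6]
wrist_force: [-0.2, -0.6, -0.2]
opening: 0.0005
grasp_force: 0.0
```

```bash
python3 -c "from h import *; rec()"
```

```text
1.1 q [-63.37 -31.51 -19.57 101.88  -0.    90.  ] p [ 0.1259 -0.2512  0.2168] rpy [179.95   0.    26.63] r 0.281 F [-0.2 -0.6 -0.2] 0.00048362122870420043 0.0
```

Call:
{"fn": "play_rows", "kwargs": {
  "increments": [
    [[0, 0, 0], [-8, 0, 0], 1],
    [[0, 0, 0], [-16, 0, 0], 1],
    [[0, 0, 0], [-24, 0, 0], 1],
    [[0, 0, 0], [-30, 0, 0], 1],
    [[0, 0, 0], [-30, 0, 0], 1],
    [[0, 0, 0], [-30, 0, 0], 1]
  ]
}}

```text
time: 1.7
ee_pos: [0.1608, -0.3207, 0.2506]
tcp_rot: [153.7, 0.0, 26.6]
wrist_force: [0.9, 0.1, 0.6]
opening: -0.0001
grasp_force: 0.0
```

```bash
python3 -c "from h import *; rec()"
```

```text
1.7 q [-63.37 -48.34 -28.57  83.49  -0.    90.  ] p [ 0.1608 -0.3207  0.2506] rpy [153.71   0.    26.63] r 0.3587 F [0.9 0.1 0.6] -0.00010108475701437693 0.0
```

```bash
cat > kin.py <<'E'
from h import *
D=[json.loads(l) for l in open("rec.txt")]
D.append([[-63.369,4.979,10.078,95.1,0,90],[0.247,-0.492,0.217],[0]])
def feats(q):
    q=np.radians(q);a=q[1];b=q[1]-q[2];s=q[1]-q[2]+q[3]
    # vec at angle t clockwise: u*(cos t,-sin t)+w*(sin t,cos t) in (r,z)
    r=[1,0,np.sin(a),np.cos(b),np.sin(b),np.cos(s),np.sin(s)]
    z=[0,1,np.cos(a),-np.sin(b),np.cos(b),-np.sin(s),np.cos(s)]
    return r,z
A=[];B=[]
for q,e,_ in D:
    r,z=feats(q);A+=[r,z];B+=[np.hypot(e[0],e[1]),e[2]]
A=np.array(A)
if __name__=="__main__":
    for cols in([1,2,3,4,5],[1,2,3,4,5,6],[0,1,2,3,4,5]):
        x,res,rk,sv=np.linalg.lstsq(A[:,cols],np.array(B),rcond=None)
        print(cols,x.round(3),"err mm",(1000*(A[:,cols]@x-B)).round(1),sv.round(3))
E
python3 kin.py
```

```text
[1, 2, 3, 4, 5] [0.162 0.422 0.519 0.033 0.444] err mm [ 0.   0.2 -0.   0.1  0.  -0.1 -0.  -0.2] [3.924 2.081 0.475 0.218 0.045]
[1, 2, 3, 4, 5, 6] [0.163 0.422 0.518 0.031 0.443 0.001] err mm [-0.   0.2  0.  -0.  -0.   0.   0.  -0.2] [3.926 2.877 0.485 0.22  0.165 0.036]
[0, 1, 2, 3, 4, 5] [-0.001  0.163  0.422  0.519  0.031  0.444] err mm [ 0.   0.2 -0.   0.1  0.  -0.1  0.  -0.2] [3.944 2.851 0.498 0.219 0.137 0.027]
```

Call:
{"fn": "play_rows", "kwargs": {
  "increments": [
    [[0, 0, -50], [2, 0, 0], 1],
    [[0, 0, -100], [5, 0, 0], 1],
    [[0, 0, -150], [8, 0, 0], 1],
    [[0, 0, -180], [10, 0, 0], 1],
    [[0, 0, -180], [10, 0, 0], 1],
    [[0, 0, -180], [10, 0, 0], 1]
  ]
}}

```text
time: 2.3
ee_pos: [0.1249, -0.2491, 0.4121]
tcp_rot: [163.7, 0.0, 26.6]
wrist_force: [0.8, -0.2, -0.3]
opening: -0.0001
grasp_force: 0.0
```

```bash
python3 -c "
from h import *; rec()" ; python3 kin.py
```

```text
2.3 q [-63.37 -35.37   0.85 109.91  -0.    90.  ] p [ 0.1249 -0.2491  0.4121] rpy [163.69   0.    26.63] r 0.2787 F [ 0.8 -0.2 -0.3] -7.71592577976336e-05 0.0
[1, 2, 3, 4, 5] [0.16  0.421 0.519 0.036 0.445] err mm [ 0.1  0.1 -0.1  0.   0.  -0.  -0.   0.2 -0.1 -0.3] [4.376 2.342 0.49  0.27  0.216]
[1, 2, 3, 4, 5, 6] [0.16  0.421 0.519 0.036 0.445 0.   ] err mm [ 0.1  0.1 -0.1 -0.  -0.   0.1  0.   0.1 -0.  -0.3] [4.378 3.226 0.495 0.271 0.238 0.215]
[0, 1, 2, 3, 4, 5] [0.001 0.16  0.421 0.519 0.036 0.445] err mm [ 0.1  0.2 -0.1  0.1 -0.  -0.   0.   0.  -0.1 -0.2] [4.407 3.179 0.507 0.313 0.269 0.215]
```

Call:
{"fn": "play_rows", "kwargs": {
  "increments": [
    [[0, -45, 11], [4, 0, 0], 1],
    [[0, -90, 22], [8, 0, 0], 1],
    [[0, -135, 33], [12, 0, 0], 1],
    [[0, -178, 44], [16.3, 0, 0], 1],
    [[0, -178, 44], [16.3, 0, 0], 1],
    [[0, -178, 44], [16.3, 0, 0], 1]
  ]
}}

```text
time: 2.9
ee_pos: [0.0538, -0.1073, 0.319]
tcp_rot: [179.9, -0.0, 26.6]
wrist_force: [-1.3, -0.2, 0.1]
opening: -0.0002
grasp_force: 0.0
```

Run:
```python
from h import *
rec()
from scipy.spatial.transform import Rotation as Ro
o=telemetry.get_obs(); p=np.array(o["ee_pos"]);R=Ro.from_euler("xyz",o["tcp_rot"],degrees=True).as_matrix()
r=np.hypot(*p[:2]);a0=np.degrees(np.arctan2(p[1],p[0]))
for a in np.arange(a0+8,46,8): print(round(a),(R.T@(np.array([r*np.cos(np.radians(a)),r*np.sin(np.radians(a)),p[2]])-p)*1000).round(0))
```

```text
2.9 q [-63.37 -45.46 -13.08 122.29   0.    90.  ] p [ 0.0538 -0.1073  0.319 ] rpy [179.91  -0.    26.63] r 0.1201 F [-1.3 -0.2  0.1] -0.00020533942187430713 0.0
-55 [17. -1. -0.]
-47 [33. -5. -0.]
-39 [ 49. -10.  -0.]
-31 [ 64. -18.  -0.]
-23 [ 77. -28.  -0.]
-15 [ 89. -40.  -0.]
-7 [100. -53.  -0.]
1 [108. -67.  -0.]
9 [114. -83.  -0.]
17 [118. -99.  -0.]
25 [ 120. -116.   -0.]
33 [ 119. -133.   -0.]
41 [ 117. -149.   -0.]
```

Call:
{"fn": "play_rows", "kwargs": {
  "increments": [
    [[17, -1, 0], [0, 0, 0], 1],
    [[33, -5, 0], [0, 0, 0], 1],
    [[49, -10, 0], [0, 0, 0], 1],
    [[64, -18, 0], [0, 0, 0], 1],
    [[77, -28, 0], [0, 0, 0], 1],
    [[89, -40, 0], [0, 0, 0], 1],
    [[100, -53, 0], [0, 0, 0], 1],
    [[108, -67, 0], [0, 0, 0], 1],
    [[114, -83, 0], [0, 0, 0], 1],
    [[118, -99, 0], [0, 0, 0], 1],
    [[120, -116, 0], [0, 0, 0], 1],
    [[119, -133, 0], [0, 0, 0], 1],
    [[117, -149, 0], [0, 0, 0], 1],
    [[117, -149, 0], [0, 0, 0], 1],
    [[117, -149, 0], [0, 0, 0], 1]
  ]
}}

```text
time: 4.4
ee_pos: [0.1026, 0.0575, 0.3196]
tcp_rot: [-179.1, -0.0, 26.9]
wrist_force: [-0.1, -0.5, -0.5]
opening: 0.0004
grasp_force: 0.0
```

```bash
cat >> h.py <<'E'
from scipy.spatial.transform import Rotation as Ro
def to(pts,yaw):
    o=telemetry.get_obs(); p=np.array(o["ee_pos"]);R=Ro.from_euler("xyz",o["tcp_rot"],degrees=True)
    T=Ro.from_euler("xyz",[180,0,yaw],degrees=True); print("turn",np.degrees((R.inv()*T).as_rotvec()).round(1))
    for q in pts: print(np.round(q,1),(R.inv().apply(np.array(q)/1000-p)*1000).round(1))
CY=33.5;CC=np.array([546,433.7])
def cs(x,y,z): # case frame mm -> world mm
    c,s=np.cos(np.radians(CY)),np.sin(np.radians(CY)); return [CC[0]+c*x-s*y,CC[1]+s*x+c*y,z]
E
python3 - <<'E'
from h import *
rec()
to([cs(-85,45,200),cs(-85,32,72),cs(-85,12,72)],CY)
E
```

```text
4.4 q [ 26.89 -45.63 -13.04 122.57   0.93 179.94] p [0.1026 0.0575 0.3196] rpy [-1.7907e+02 -2.0000e-02  2.6950e+01] r 0.1176 F [-0.1 -0.5 -0.5] 0.00037823538323354113 0.0
turn [-0.9 -0.1 -6.6]
[450.3 424.3 200. ] [ 476.1 -167.5  122.5]
[457.5 413.5  72. ] [ 477.6 -152.5  250.3]
[468.5 396.8  72. ] [ 479.8 -132.7  250. ]
```

Call:
{"fn": "play_rows", "kwargs": {
  "increments": [
    [[20, -8, 4], [0, 0, -8.5], 1],
    [[45, -16, 10], [0, 0, -17], 1],
    [[70, -24, 16], [0, 0, -25.5], 1],
    [[95, -32, 22], [0, 0, -34], 1],
    [[120, -40, 28], [0, 0, -42.5], 1],
    [[145, -48, 34], [0, 0, -51], 1],
    [[170, -56, 40], [0, 0, -59.5], 1],
    [[195, -64, 46], [0, 0, -68], 1],
    [[220, -72, 52], [0, 0, -76.5], 1],
    [[245, -80, 58], [0, 0, -85], 1],
    [[270, -88, 64], [0, 0, -93.5], 1],
    [[295, -96, 70], [0, 0, -102], 1],
    [[320, -104, 76], [0, 0, -110.5], 1],
    [[345, -112, 82], [0, 0, -119], 1],
    [[370, -120, 88], [0, 0, -127.5], 1],
    [[395, -130, 94], [0, 0, -136], 1],
    [[420, -140, 100], [0, 0, -144.5], 1],
    [[445, -150, 106], [0, 0, -153], 1],
    [[465, -160, 114], [0, 0, -161.5], 1],
    [[476, -167, 122], [0, 0, -170], 1]
  ]
}}

```text
time: 6.4
ee_pos: [0.4517, 0.4243, 0.1987]
tcp_rot: [179.1, -0.2, -162.8]
wrist_force: [0.2, 0.4, 0.1]
opening: -0.0003
grasp_force: 0.0
```

Run:
```python
from h import *
rec()
to([cs(-85,45,200),cs(-85,34,72),cs(-85,12,72)],CY+180)
im,d,W,k=cam("top"); save("top1.png",im[160:340,140:400].repeat(3,0).repeat(3,1))
```

```text
6.4 q [42.78 14.28 18.65 94.18  0.89 25.56] p [0.4517 0.4243 0.1987] rpy [ 179.11   -0.21 -162.77] r 0.6197 F [0.2 0.4 0.1] -0.00028592836275400806 0.0
turn [  0.9  -0.1 -16.3]
[450.3 424.3 200. ] [ 1.3  0.4 -1.3]
[456.4 415.1  72. ] [ -2.2 -12.1 126.5]
[468.5 396.8  72. ] [ -8.4 -33.2 126.2]
```

View pics/top1.png

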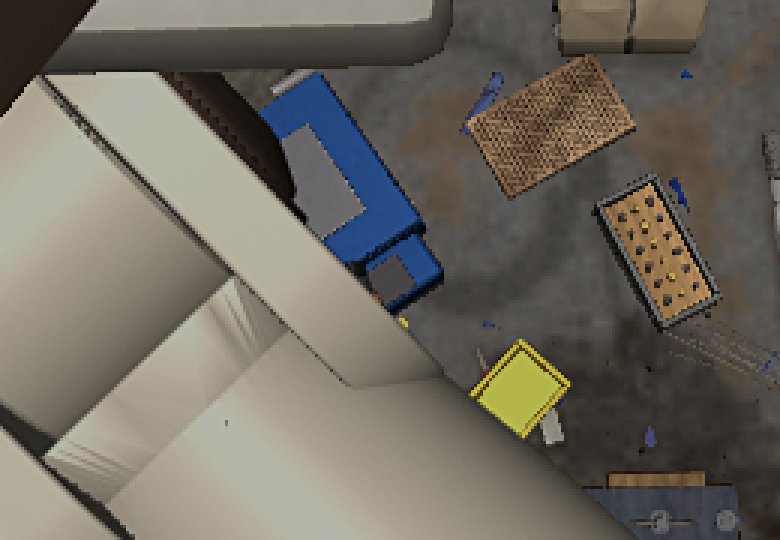

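The arm hides the case in the top view, so I continue from the first estimates and go by force. I turn first and then descend to the left of the thumb.

Call:
{"fn": "play_rows", "kwargs": {
  "increments": [
    [[1, 0, 0], [0.5, 0, -8.2], 1],
    [[1, 0, 10], [0.9, 0, -16.3], 1],
    [[0, -4, 50], [0.9, 0, -16.3], 1],
    [[-1, -8, 90], [0.9, 0, -16.3], 1],
    [[-2, -10, 120], [0.9, 0, -16.3], 1],
    [[-2, -10, 130], [0.9, 0, -16.3], 1],
    [[-2, -10, 130], [0.9, 0, -16.3], 1]
  ]
}}

```text
time: 7.15
ee_pos: [0.4531, 0.4162, 0.0691]
tcp_rot: [180.0, -0.2, -146.8]
wrist_force: [0.4, -0.6, -0.2]
opening: 0.0001
grasp_force: 0.0
```

Run:
```python
from h import *
rec()
to([cs(-85,34,68),cs(-85,24,68),cs(-85,12,68)],CY+180)
im,d,W,k=cam("scene"); save("scene1.png",im[200:350,200:400].repeat(4,0).repeat(4,1))
```

```text
7.15 q [4.255e+01 1.367e+01 3.610e+00 8.010e+01 5.000e-02 9.370e+00] p [0.4531 0.4162 0.0691] rpy [ 1.7998e+02 -1.6000e-01 -1.4682e+02] r 0.6152 F [ 0.4 -0.6 -0.2] 0.00014234818905421744 0.0
turn [ 0.  -0.2 -0.3]
[456.4 415.1  68. ] [-2.2 -2.7  1.1]
[461.9 406.8  68. ] [ -2.2 -12.7   1.1]
[468.5 396.8  68. ] [ -2.3 -24.7   1.1]
```

View pics/scene1.png

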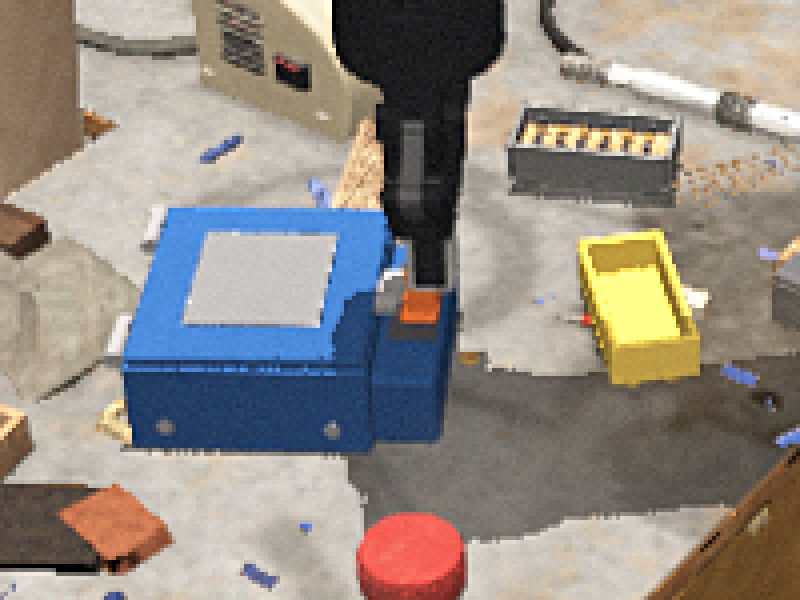

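The picture shows the fingers at (430,260) in the crop, with the orange thumb visible below the tips at (420,305). I check with projections which one is in front.

Run:
```python
from h import *
im,d,W,k=cam("scene"); f,cx,cy,R,t=k
def pr(x): q=R@(np.array(x)/1000)+t; u=q[:2]/q[2]*f+[cx,cy]; return ((u-[200,200])*4).round()
for n,p in {"thumb left face top":cs(-78,8,67.5),"thumb left bottom":cs(-78,8,40),"thumb right bottom":cs(-78,-8,40),"tip":[453,416,50],"tcp":[453,416,69]}.items(): print(n,pr(p))
hsv=cv2.cvtColor(im,cv2.COLOR_RGB2HSV);m=(hsv[...,0]>4)&(hsv[...,0]<18)&(hsv[...,1]>170)
m[:255]=0;m[290:]=0;m[:,:290]=0;m[:,320:]=0
print((W[m]*1000).round()[::6])
dk=(im.sum(2)<120);dk[:240]=0;dk[275:]=0;dk[:,:290]=0;dk[:,320:]=0
print("finger",(W[dk]*1000).round()[::25])
```

```text
thumb left face top [414. 274.]
thumb left bottom [417. 320.]
thumb right bottom [420. 299.]
tip [430. 341.]
tcp [428. 309.]
[[479. 397.  58.]
 [473. 395.  57.]
 [477. 400.  56.]
 [472. 387.  50.]
 [477. 391.  48.]
 [479. 397.  49.]
 [470. 390.  48.]
 [474. 397.  48.]
 [480. 402.  46.]
 [473. 393.  43.]
 [473. 401.  46.]
 [478. 401.  42.]
 [468. 396.  42.]]
finger [[455. 438. 164.]
 [455. 435. 158.]
 [430. 424. 158.]
 [413. 461. 179.]
 [433. 424. 146.]
 [428. 468. 167.]
 [431. 462. 158.]
 [419. 452. 155.]
 [441. 443. 137.]
 [448. 427. 119.]
 [445. 423. 112.]
 [449. 430. 105.]
 [441. 422.  97.]]
```

Run:
```python
from h import *
im,d,W,k=cam("scene")
for v in range(256,284,2): print(v,[(tuple((W[v,u]*1000).round().astype(int)),tuple(int(x) for x in im[v,u])) for u in (303,307,310)])
```

```text
256 [((np.int64(436), np.int64(443), np.int64(140)), (35, 34, 37)), ((np.int64(424), np.int64(446), np.int64(148)), (29, 25, 31)), ((np.int64(421), np.int64(441), np.int64(146)), (14, 13, 16))]
258 [((np.int64(435), np.int64(444), np.int64(137)), (20, 19, 23)), ((np.int64(431), np.int64(439), np.int64(136)), (23, 23, 24)), ((np.int64(425), np.int64(438), np.int64(138)), (30, 30, 31))]
260 [((np.int64(448), np.int64(431), np.int64(120)), (17, 15, 16)), ((np.int64(443), np.int64(425), np.int64(119)), (31, 29, 27)), ((np.int64(441), np.int64(419), np.int64(116)), (98, 96, 94))]
262 [((np.int64(448), np.int64(430), np.int64(115)), (19, 22, 28)), ((np.int64(443), np.int64(425), np.int64(114)), (30, 30, 27)), ((np.int64(440), np.int64(420), np.int64(112)), (77, 74, 74))]
264 [((np.int64(448), np.int64(430), np.int64(110)), (17, 15, 18)), ((np.int64(443), np.int64(425), np.int64(109)), (26, 27, 28)), ((np.int64(442), np.int64(419), np.int64(106)), (82, 81, 77))]
266 [((np.int64(447), np.int64(433), np.int64(108)), (14, 17, 19)), ((np.int64(442), np.int64(427), np.int64(106)), (28, 26, 32)),
[... 907 characters left out ...]
int64(473), np.int64(393), np.int64(48)), (184, 89, 42)), ((np.int64(476), np.int64(380), np.int64(39)), (39, 64, 89))]
278 [((np.int64(478), np.int64(399), np.int64(45)), (224, 110, 48)), ((np.int64(471), np.int64(395), np.int64(46)), (215, 104, 48)), ((np.int64(471), np.int64(386), np.int64(40)), (22, 57, 91))]
280 [((np.int64(478), np.int64(399), np.int64(40)), (162, 78, 42)), ((np.int64(470), np.int64(396), np.int64(42)), (172, 80, 43)), ((np.int64(466), np.int64(392), np.int64(41)), (30, 60, 100))]
282 [((np.int64(474), np.int64(404), np.int64(40)), (60, 64, 63)), ((np.int64(466), np.int64(402), np.int64(43)), (67, 62, 64)), ((np.int64(463), np.int64(396), np.int64(40)), (32, 64, 108))]
```

Run:
```python
from h import *
im,d,W,k=cam("scene"); o=telemetry.get_obs(); p=np.array(o["ee_pos"])
R=Ro.from_euler("xyz",o["tcp_rot"],degrees=True)
L=R.inv().apply((W-p).reshape(-1,3)).reshape(480,640,3)*1000
for u in (305,):
  for v in range(150,292,4): print(v,L[v,u].round(),im[v,u])
save("scene2.png",im[130:330,200:400].repeat(3,0).repeat(3,1))
```

```text
150 [  14.   35. -276.] [125 117 104]
154 [  11.   14. -258.] [206 194 172]
158 [  12.   28. -258.] [195 185 163]
162 [  13.   38. -256.] [207 196 174]
166 [  13.   40. -250.] [161 153 135]
170 [  13.   38. -242.] [163 156 139]
174 [  12.   39. -235.] [196 188 167]
178 [  12.   36. -227.] [68 63 54]
182 [  12.   40. -221.] [67 58 47]
186 [  11.   35. -211.] [64 55 45]
190 [  11.   35. -204.] [51 44 33]
194 [  10.   32. -195.] [137 135 131]
198 [  10.   32. -187.] [24 22 25]
202 [  10.   36. -182.] [37 38 36]
206 [   9.   35. -174.] [29 30 32]
210 [   9.   35. -166.] [24 26 27]
214 [   8.   31. -156.] [34 36 36]
218 [   8.   35. -150.] [29 28 33]
222 [   9.   39. -144.] [25 21 28]
226 [   8.   34. -134.] [25 26 30]
230 [   8.   39. -129.] [45 44 47]
234 [   8.   41. -122.] [32 31 33]
238 [   8.   44. -116.] [32 33 36]
242 [   7.   44. -107.] [33 36 34]
246 [   9.   60. -110.] [33 33 32]
250 [   9.   62. -103.] [18 22 22]
254 [  7.  47. -85.] [25 25 26]
258 [  4.  29. -63.] [24 28 27]
262 [  2.  13. -42.] [32 31 33]
266 [  1.  11. -32.] [30 31 32]
270 [  1.  13. -24.] [69 73 70]
274 [ -5. -29.  17.] [184  85  38]
278 [ -5. -30.  27.] [218 108  50]
282 [ -5. -22.  31.] [68 63 70]
286 [-4. -9. 30.] [ 34  68 115]
290 [-3.  0. 33.] [ 34  66 112]
```

View pics/scene2.png

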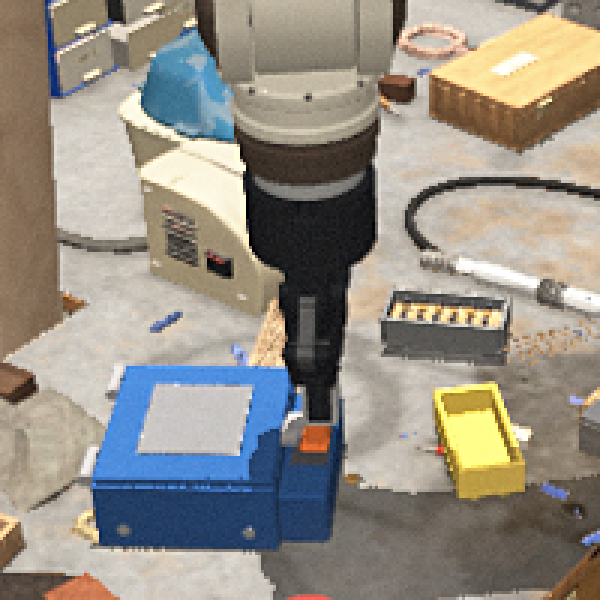

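The rendered fingertips appear about 40 mm higher than the stated geometry gives. A gentle sideways push will show which is right: if the tips really are high they pass above the thumb, otherwise there is a contact force.

Call:
{"fn": "play_rows", "kwargs": {
  "increments": [
    [[-2, -5, 1], [0, 0, 0], 1],
    [[-2, -10, 1], [0, 0, 0], 1],
    [[-2, -14, 1], [0, 0, 0], 1],
    [[-2, -17, 1], [0, 0, 0], 1],
    [[-2, -19, 1], [0, 0, 0], 1],
    [[-2, -19, 1], [0, 0, 0], 1]
  ]
}}

```text
time: 7.95
ee_pos: [0.4652, 0.4026, 0.0692]
tcp_rot: [180.0, -0.0, -146.6]
wrist_force: [-0.1, 0.4, -0.5]
opening: -0.0002
grasp_force: 0.0
```

Run:
```python
from h import *
rec()
im,d,W,k=cam("scene")
hsv=cv2.cvtColor(im,cv2.COLOR_RGB2HSV);m=(hsv[...,0]>4)&(hsv[...,0]<18)&(hsv[...,1]>170)
m[:255]=0;m[290:]=0;m[:,:290]=0;m[:,320:]=0
print((W[m]*1000).mean(0).round(1),(W[m]*1000).max(0).round(1),m.sum())
for v in range(262,286,2): print(v,(W[v,307]*1000).round(),im[v,307])
```

```text
7.95 q [4.085e+01 1.354e+01 3.460e+00 7.994e+01 5.000e-02 7.490e+00] p [0.4652 0.4026 0.0692] rpy [ 1.7996e+02 -3.0000e-02 -1.4664e+02] r 0.6153 F [-0.1  0.4 -0.5] -0.00022562304920744497 0.0
[475.6 395.6  53.9] [488.7 403.7  69.8] 112
262 [456. 410.  99.] [35 36 39]
264 [455. 412.  96.] [19 23 26]
266 [463. 403.  83.] [113 112 108]
268 [473. 391.  66.] [232 111  47]
270 [470. 395.  66.] [192  93  45]
272 [472. 393.  59.] [189  92  43]
274 [472. 393.  54.] [186  91  38]
276 [472. 393.  49.] [183  85  41]
278 [471. 395.  46.] [215 107  48]
280 [468. 399.  45.] [180  87  49]
282 [468. 399.  40.] [61 60 58]
284 [463. 405.  41.] [62 62 65]
```

Call:
{"fn": "play_rows", "kwargs": {
  "increments": [
    [[0, -3, 0], [0, 0, 0], 1],
    [[0, -6, 0], [0, 0, 0], 1],
    [[0, -8, 0], [0, 0, 0], 1],
    [[0, -8, 0], [0, 0, 0], 1]
  ]
}}

```text
time: 8.4
ee_pos: [0.4696, 0.396, 0.0691]
tcp_rot: [180.0, -0.0, -146.6]
wrist_force: [0.3, 0.3, 0.1]
opening: 0.0003
grasp_force: 0.0
```

Run:
```python
from h import *
rec()
im,d,W,k=cam("scene")
for v in range(258,286,2): print(v,[(W[v,u]*1000).round() for u in (304,308)],im[v,304],im[v,308])
```

```text
8.4 q [4.011e+01 1.340e+01 3.300e+00 7.991e+01 5.000e-02 6.750e+00] p [0.4696 0.396  0.0691] rpy [ 1.7996e+02 -3.0000e-02 -1.4664e+02] r 0.6143 F [0.3 0.3 0.1] 0.00026250677623085604 0.0
258 [array([465., 407., 103.]), array([459., 404., 104.])] [15 19 24] [26 24 26]
260 [array([466., 406.,  97.]), array([458., 405., 100.])] [18 21 19] [29 29 32]
262 [array([466., 407.,  93.]), array([457., 406.,  96.])] [34 34 32] [25 25 25]
264 [array([470., 402.,  84.]), array([463., 399.,  85.])] [113  98  94] [107 108 106]
266 [array([481., 391.,  68.]), array([475., 386.,  67.])] [90 50 27] [103  49  21]
268 [array([476., 397.,  69.]), array([470., 391.,  68.])] [242 121  55] [185  91  42]
270 [array([476., 397.,  64.]), array([470., 392.,  63.])] [188  91  44] [162  75  33]
272 [array([476., 397.,  59.]), array([468., 394.,  61.])] [188  86  41] [176  82  36]
274 [array([476., 398.,  55.]), array([471., 391.,  53.])] [180  82  34] [175  83  37]
276 [array([479., 395.,  47.]), array([470., 393.,  50.])] [183  89  43] [181  81  32]
278 [array([478., 395.,  43.]), array([470., 393.,  45.])] [222 103  46] [226 109  49]
280 [array([471., 404.,  46.]), array([471., 393.,  40.])] [171  83  50] [161  79  45]
282 [array([473., 402.,  39.]), array([466., 399.,  41.])] [64 61 63] [71 71 70]
284 [array([468., 408.,  41.]), array([462., 403.,  40.])] [57 60 67] [61 63 68]
```

The tips passed above the thumb without any force, so the tips really sit about 13 mm behind the reported TCP. They are about 32 mm shorter than stated, while x and y agree. I back off, go 33 mm lower and push again.

Call:
{"fn": "play_rows", "kwargs": {
  "increments": [
    [[0, 12, 0], [0, 0, 0], 1],
    [[0, 26, 0], [0, 0, 0], 1],
    [[0, 26, 15], [0, 0, 0], 1],
    [[0, 26, 28], [0, 0, 0], 1],
    [[0, 26, 33], [0, 0, 0], 1],
    [[0, 26, 33], [0, 0, 0], 1],
    [[0, 20, 33], [0, 0, 0], 1],
    [[0, 16, 33], [0, 0, 0], 1],
    [[0, 13, 33], [0, 0, 0], 1],
    [[0, 13, 33], [0, 0, 0], 1]
  ]
}}

```text
time: 9.45
ee_pos: [0.4629, 0.4067, 0.0366]
tcp_rot: [180.0, 0.0, -146.7]
wrist_force: [-0.3, -0.1, 0.4]
opening: 0.0001
grasp_force: 0.0
```

Run:
```python
from h import *
rec()
im,d,W,k=cam("scene")
save("scene3.png",im[200:350,200:400].repeat(4,0).repeat(4,1))
for v in range(262,290,2): print(v,[(W[v,u]*1000).round() for u in (304,308)],im[v,304],im[v,308])
```

```text
9.45 q [4.128e+01 1.422e+01 6.500e-01 7.641e+01 4.000e-02 7.950e+00] p [0.4629 0.4067 0.0366] rpy [ 1.7995e+02  1.0000e-02 -1.4667e+02] r 0.6161 F [-0.3 -0.1  0.4] 6.39447707535881e-05 0.0
262 [array([424., 455., 140.]), array([419., 451., 140.])] [52 52 50] [24 25 27]
264 [array([429., 450., 130.]), array([423., 446., 131.])] [48 46 46] [28 28 29]
266 [array([432., 447., 123.]), array([426., 443., 123.])] [26 30 32] [21 19 22]
268 [array([444., 433., 105.]), array([439., 428., 104.])] [29 29 30] [27 25 30]
270 [array([456., 420.,  87.]), array([451., 414.,  85.])] [18 19 23] [28 29 32]
272 [array([457., 419.,  82.]), array([452., 413.,  80.])] [18 20 24] [31 30 31]
274 [array([457., 419.,  76.]), array([452., 414.,  76.])] [22 20 24] [30 31 32]
276 [array([459., 418.,  70.]), array([451., 415.,  72.])] [12 12 14] [26 29 30]
278 [array([458., 418.,  66.]), array([453., 413.,  66.])] [15 16 18] [21 21 27]
280 [array([458., 420.,  63.]), array([451., 416.,  64.])] [34 33 36] [36 38 39]
282 [array([462., 415.,  53.]), array([455., 411.,  54.])] [97 95 92] [112 104 104]
284 [array([468., 408.,  41.]), array([462., 403.,  40.])] [63 68 77] [57 58 62]
286 [array([465., 412.,  39.]), array([459., 407.,  39.])] [ 37  68 111] [ 37  68 113]
288 [array([460., 418.,  42.]), array([456., 412.,  39.])] [ 38  69 112] [ 40  69 113]
```

View pics/scene3.png

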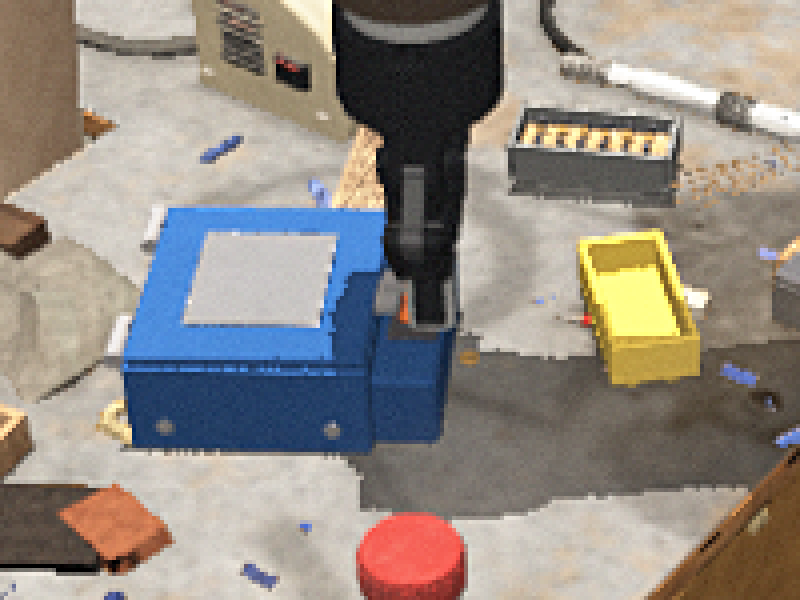

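The tips are now beside the thumb, with the orange showing just left of the fingers at (405,305), at about z = 50. Now the push.

Call:
{"fn": "play_rows", "kwargs": {
  "increments": [
    [[0, -3, 0], [0, 0, 0], 1],
    [[0, -6, 0], [0, 0, 0], 1],
    [[0, -9, 0], [0, 0, 0], 1],
    [[0, -12, 0], [0, 0, 0], 1],
    [[0, -14, 0], [0, 0, 0], 1],
    [[0, -16, 0], [0, 0, 0], 1],
    [[0, -16, 0], [0, 0, 0], 1],
    [[0, -16, 0], [0, 0, 0], 1]
  ]
}}

```text
time: 10.3
ee_pos: [0.4712, 0.3938, 0.0363]
tcp_rot: [180.0, -0.0, -146.6]
wrist_force: [-0.7, 3.0, 2.5]
opening: -0.0002
grasp_force: 1.7
```

Run:
```python
from h import *
rec()
im,d,W,k=cam("scene")
m=W[...,2]>.08; m[:, :220]=0;m[:,300:]=0;m[:240]=0
print("pts above 80mm over case",m.sum())
```

```text
10.3 q [3.986e+01 1.397e+01 3.200e-01 7.635e+01 4.000e-02 6.490e+00] p [0.4712 0.3938 0.0363] rpy [ 1.7996e+02 -1.0000e-02 -1.4663e+02] r 0.6141 F [-0.7  3.   2.5] -0.0001624635537861459 1.6573916003108025
pts above 80mm over case 1088
```

Call:
{"fn": "play_rows", "kwargs": {
  "increments": [
    [[0, -2, 0], [0, 0, 0], 1],
    [[0, -2, 0], [0, 0, 0], 1],
    [[0, -2, 0], [0, 0, 0], 1],
    [[0, -2, 0], [0, 0, 0], 1],
    [[0, -2, 0], [0, 0, 0], 1],
    [[0, -2, 0], [0, 0, 0], 1]
  ]
}}

```text
time: 10.95
ee_pos: [0.4719, 0.3926, 0.0363]
tcp_rot: [179.9, -0.0, -146.6]
wrist_force: [-3.1, 4.8, 2.4]
opening: 0.0001
grasp_force: 3.3
```

Run:
```python
from h import *
rec()
im,d,W,k=cam("scene")
save("scene4.png",im[150:350,180:400].repeat(3,0).repeat(3,1))
```

```text
10.95 q [39.7  13.95  0.29 76.34  0.11  6.29] p [0.4719 0.3926 0.0363] rpy [ 1.7989e+02 -1.0000e-02 -1.4659e+02] r 0.6139 F [-3.1  4.8  2.4] 0.00010565934804433294 3.278156805317849
```

View pics/scene4.png

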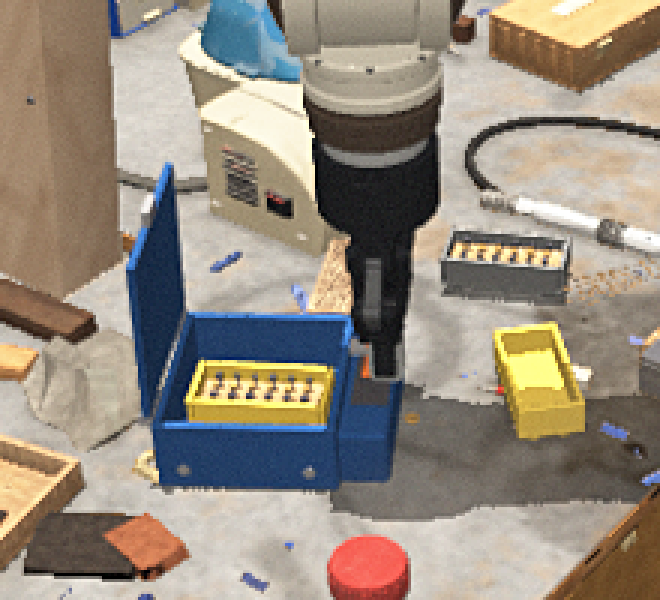

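The lid is open and the full tray shows inside at (262,390) of the crop. I back off and retract to clear the top view.

Call:
{"fn": "play_rows", "kwargs": {
  "increments": [
    [[0, 10, 0], [0, 0, 0], 1],
    [[0, 14, -40], [0, 0, 0], 1],
    [[0, 14, -90], [0, 0, 0], 1],
    [[30, 10, -130], [0, 0, 0], 0.5],
    [[75, 0, -165], [0, 0, 0], 0],
    [[120, -6, -190], [0, 0, 0], 0],
    [[165, -12, -210], [0, 0, 0], 0],
    [[210, -18, -230], [0, 0, 0], 0],
    [[255, -24, -250], [0, 0, 0], 0],
    [[300, -30, -270], [0, 0, 0], 0],
    [[340, -40, -280], [0, 0, 0], 0],
    [[340, -40, -280], [0, 0, 0], 0],
    [[340, -40, -280], [0, 0, 0], 0]
  ]
}}

```text
time: 12.3
ee_pos: [0.2104, 0.1711, 0.3168]
tcp_rot: [180.0, 0.1, -146.7]
wrist_force: [0.2, 0.8, -0.3]
opening: 0.0855
grasp_force: 0.0
```

```bash
cat > meas.py <<'E'
from h import *
def yellow(n,lo,hi,box,tag):
    im,d,W,k=cam(n); hsv=cv2.cvtColor(im,cv2.COLOR_RGB2HSV)
    m=(hsv[...,0]>22)&(hsv[...,0]<36)&(hsv[...,1]>130)&(W[...,2]>lo)&(W[...,2]<hi)
    b=np.zeros_like(m);b[box[1]:box[3],box[0]:box[2]]=1
    p=W[m&b]; z=np.median(p[:,2]); r=cv2.minAreaRect((p[:,:2]*1000).astype(np.float32))
    print(tag,n,len(p),"z",z.round(4),np.round(r[0],1),np.round(r[1],1),round(r[2],1))
    return im
if __name__=="__main__":
    rec()
    im=yellow("top",.031,.046,(180,170,300,290),"full"); save("top2.png",im)
    yellow("top",.024,.037,(270,260,345,335),"empty")
    yellow("scene",.036,.046,(220,250,300,300),"full")
    yellow("scene",.028,.037,(335,250,385,300),"empty")
    im=cam("top")[0]
    cv2.imwrite("pics/top3.png",im[160:340,140:400].repeat(3,0).repeat(3,1)[...,::-1])
E
python3 meas.py
```

```text
12.3 q [ 39.11 -27.88  -5.68 112.08  -0.     5.77] p [0.2104 0.1711 0.3168] rpy [ 1.7999e+02  1.2000e-01 -1.4665e+02] r 0.2712 F [ 0.2  0.8 -0.3] 0.08549129557473836 0.0
full top 266 z 0.0392 [496.9 401. ] [206.4  51.6] 36.8
empty top 262 z 0.0318 [412.5 307.6] [43.4 89.5] 46.5
full scene 88 z 0.0394 [541.2 434.3] [90.4 47.6] 33.5
empty scene 81 z 0.0313 [410.8 306.4] [44.3 94.4] 46.8
```

View pics/top3.png

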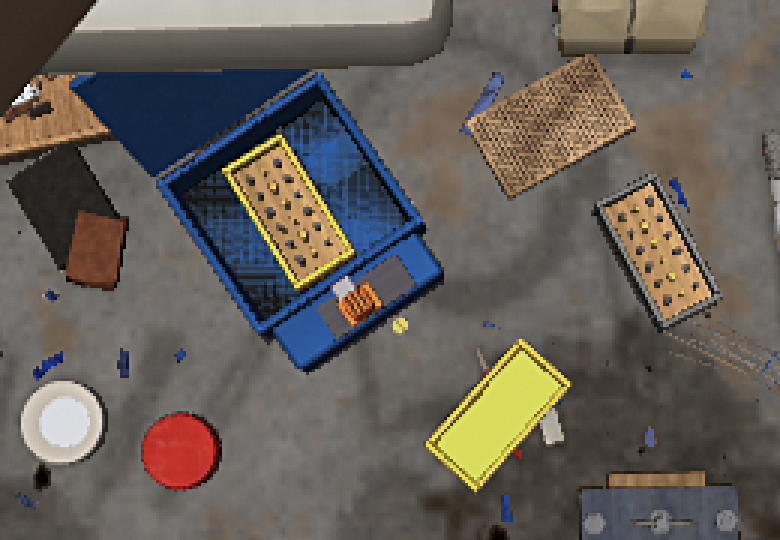

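The top view is clear: the full tray is at (290,213) of the crop, slightly left of the case centre, and the empty tray is at (500,415).

Run:
```python
from meas import *
for i in range(2): yellow("top",.034,.046,(211,203,260,258),"full")
c=np.array([545,434.])
to([[545,434,200]],212)
```

```text
full top 254 z 0.0394 [542.8 435.8] [90.2 43.8] 30.8
full top 260 z 0.0392 [542.5 435.8] [89.5 44. ] 30.6
turn [ 0.  -0.1  1.4]
[545 434 200] [-423.6   35.   114.6]
```

Run:
```python
from h import *
to([[542.5,435.5,160]],210.7)
```

```text
turn [ 0.  -0.1  2.7]
[542.5 435.5 160. ] [-422.5   37.6  154.6]
```

Call:
{"fn": "play_rows", "kwargs": {
  "increments": [
    [[-40, 4, 14], [0, 0, 2.7], 0.25],
    [[-85, 8, 28], [0, 0, 2.7], 0.25],
    [[-130, 12, 42], [0, 0, 2.7], 0.25],
    [[-175, 16, 56], [0, 0, 2.7], 0.25],
    [[-220, 20, 70], [0, 0, 2.7], 0.25],
    [[-265, 24, 84], [0, 0, 2.7], 0.25],
    [[-310, 28, 98], [0, 0, 2.7], 0.25],
    [[-355, 32, 112], [0, 0, 2.7], 0.25],
    [[-395, 35, 130], [0, 0, 2.7], 0.25],
    [[-422.5, 37.6, 154.6], [0, 0, 2.7], 0.25],
    [[-422.5, 37.6, 154.6], [0, 0, 2.7], 0.25],
    [[-422.5, 37.6, 154.6], [0, 0, 2.7], 0.25]
  ]
}}

```text
time: 13.85
ee_pos: [0.5422, 0.4352, 0.1591]
tcp_rot: [180.0, -0.3, -149.3]
wrist_force: [-0.2, 0.1, 1.4]
opening: 0.0639
grasp_force: 0.0
```

Run:
```python
from h import *
rec()
to([[542.5,435.5,100],[542.5,435.5,0]],210.7)
im,d,W,k=cam("scene"); o=telemetry.get_obs(); p=np.array(o["ee_pos"])
R=Ro.from_euler("xyz",o["tcp_rot"],degrees=True)
L=R.inv().apply((W-p).reshape(-1,3)).reshape(480,640,3)*1000
m=(np.abs(L[...,0])<25)&(np.abs(L[...,1])<75)&(L[...,2]<30)&(L[...,2]>-120)&(im.max(2)<130)
for z0 in range(-120,30,6):
    s=L[m&(L[...,2]>=z0)&(L[...,2]<z0+6)]
    if len(s): print(z0,len(s),"x",s[:,0].min().round(),s[:,0].max().round(),"y",np.percentile(s[:,1],[0,25,50,75,100]).round())
save("scene5.png",im[150:350,180:400].repeat(3,0).repeat(3,1))
```

```text
13.85 q [3.873e+01 2.555e+01 2.865e+01 9.335e+01 4.000e-02 8.050e+00] p [0.5422 0.4352 0.1591] rpy [ 179.99   -0.26 -149.32] r 0.6953 F [-0.2  0.1  1.4] 0.06387329206793611 0.0
turn [ 0.  -0.3 -0. ]
[542.5 435.5 100. ] [-0.7  0.1 59.1]
[542.5 435.5   0. ] [-1.100e+00  1.000e-01  1.591e+02]
-120 143 x -17.0 23.0 y [-21.  15.  35.  66.  72.]
-114 113 x -17.0 22.0 y [-18.  19.  33.  66.  70.]
-108 82 x -15.0 22.0 y [-52.  23.  32.  65.  68.]
-102 97 x -9.0 20.0 y [-66.  25.  60.  65.  69.]
-96 86 x -10.0 20.0 y [-68.  25.  61.  65.  69.]
-90 72 x -9.0 21.0 y [-69.  21.  35.  63.  66.]
-84 58 x -10.0 19.0 y [-64.  28.  39.  62.  67.]
-78 90 x -9.0 17.0 y [-57.  41.  57.  62.  66.]
-72 83 x -9.0 16.0 y [-60.  37.  58.  62.  66.]
-66 17 x -9.0 16.0 y [-35. -33.  36.  43.  58.]
-60 26 x -5.0 15.0 y [-38. -35. -32.  40.  47.]
-54 45 x -7.0 13.0 y [-37. -32.  41.  44.  47.]
-48 53 x -7.0 14.0 y [-34. -32.  38.  44.  49.]
-42 54 x -8.0 14.0 y [-35. -32.  37.  43.  47.]
-36 61 x -7.0 14.0 y [-36. -33.  37.  44.  47.]
-30 47 x -7.0 14.0 y [-36. -33. -30.  39.  46.]
-24 17 x -1.0 13.0 y [-36. -34. -33. -32.  38.]
```

View pics/scene5.png

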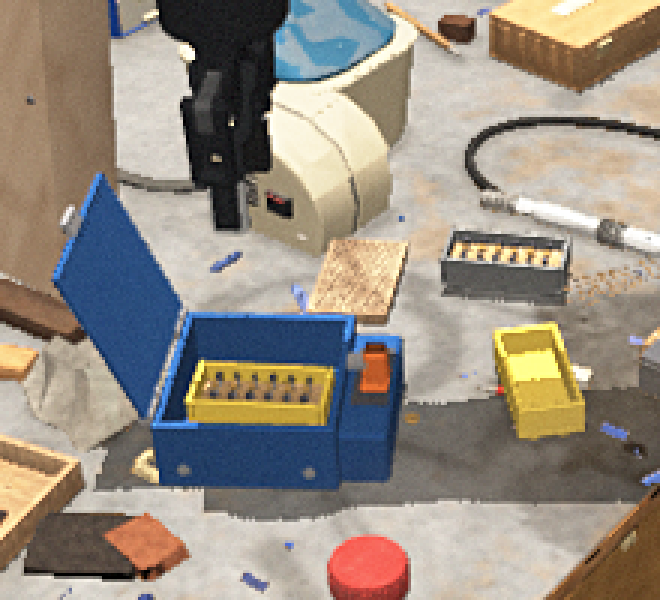

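The open fingers are at (232,200) of the crop, with tips about 22 mm behind the TCP and outer faces at ±47 mm, so they fit the gaps. I descend and grip.

Call:
{"fn": "play_rows", "kwargs": {
  "increments": [
    [[-0.5, 0, 40], [0, -0.3, 0], 0.25],
    [[-1, 0, 80], [0, -0.3, 0], 0.25],
    [[-1, 0, 115], [0, -0.3, 0], 0.25],
    [[-1, 0, 135], [0, -0.3, 0], 0.25],
    [[-1, 0, 150], [0, -0.3, 0], 0.25],
    [[-1, 0, 158], [0, -0.3, 0], 0.25],
    [[-1, 0, 158], [0, -0.3, 0], 0.25],
    [[-1, 0, 158], [0, -0.3, 0], 0.25]
  ],
  "grip_force": 40
}}

```text
time: 14.7
ee_pos: [0.5438, 0.4364, 0.0052]
tcp_rot: [179.9, 0.4, -149.3]
wrist_force: [-0.6, -0.8, 0.2]
opening: 0.0642
grasp_force: 0.0
```

Call:
{"fn": "play_rows", "kwargs": {
  "increments": [
    [[0, 0, 0], [0, 0, 0], 0.5],
    [[0, 0, 0], [0, 0, 0], 0.7],
    [[0, 0, 0], [0, 0, 0], 0.7],
    [[0, 0, 0], [0, 0, 0], 0.7],
    [[0, 0, 0], [0, 0, 0], 0.7]
  ]
}}

```text
time: 15.2
ee_pos: [0.5439, 0.4365, 0.0051]
tcp_rot: [179.9, 0.4, -149.3]
wrist_force: [-0.3, -0.4, 5.5]
opening: 0.0433
grasp_force: 41.4
```

```bash
python3 -c "
from h import *; rec()"
```

```text
15.2 q [38.74 25.66 11.77 75.7   0.    8.07] p [0.5439 0.4365 0.0051] rpy [ 179.94    0.4  -149.32] r 0.6974 F [-0.3 -0.4  5.5] 0.043274188217018984 41.39304220676422
```

Call:
{"fn": "play_rows", "kwargs": {
  "increments": [
    [[0, 0, -8], [0, 0, 0], 0.7],
    [[0, 0, -25], [0, 0, 0], 0.7],
    [[0, 0, -55], [0, 0, 0], 0.7],
    [[0, 0, -90], [0, 0, 0], 0.7],
    [[0, 0, -120], [0, 0, 0], 0.7],
    [[0, 0, -140], [0, 0, 0], 0.7],
    [[0, 0, -140], [0, 0, 0], 0.7],
    [[0, 0, -140], [0, 0, 0], 0.7]
  ]
}}

```text
time: 16.0
ee_pos: [0.5428, 0.4356, 0.143]
tcp_rot: [180.0, 0.3, -149.3]
wrist_force: [-0.6, -0.4, -1.2]
opening: 0.0431
grasp_force: 40.9
```

Run:
```python
from h import *
rec()
im,d,W,k=cam("scene"); o=telemetry.get_obs(); p=np.array(o["ee_pos"])
R=Ro.from_euler("xyz",o["tcp_rot"],degrees=True)
L=R.inv().apply((W-p).reshape(-1,3)).reshape(480,640,3)*1000
hsv=cv2.cvtColor(im,cv2.COLOR_RGB2HSV); m=(hsv[...,0]>20)&(hsv[...,0]<36)&(hsv[...,1]>110)&(np.abs(L).max(2)<90)
s=L[m]; print(len(s))
for j in range(3): print(np.percentile(s[:,j],[0,2,10,50,90,98,100]).round(1))
f=s[(s[:,1]>14)]  # side wall facing the camera
print("side wall yaw err",np.degrees(np.arctan(np.polyfit(f[:,0],f[:,1],1)[0])))
save("scene6.png",im[120:320,180:400].repeat(3,0).repeat(3,1))
```

```text
16.0 q [38.75 24.73 25.76 90.76  0.    8.07] p [0.5428 0.4356 0.143 ] rpy [ 179.96    0.26 -149.32] r 0.6959 F [-0.6 -0.4 -1.2] 0.04308672358629316 40.85054039955139
676
[-42.8 -40.7 -37.5  17.3  45.7  48.   48.6]
[-25.4 -22.3 -19.3  19.5  22.6  24.3  57.5]
[-85.  -37.8 -35.9 -29.  -16.8 -13.7  -5.5]
side wall yaw err -0.09049387293124088
```

View pics/scene6.png

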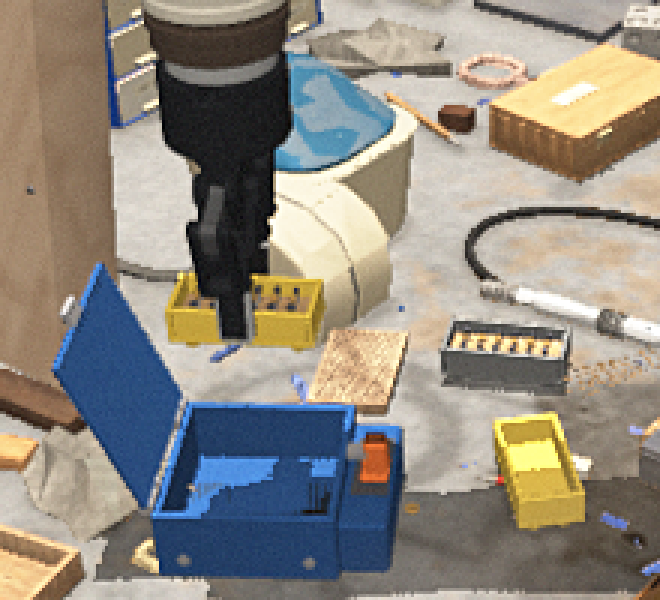

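The tray is held level and square in the grip, at (245,310) of the crop. I carry it over the empty tray and turn it by 74°.

Call:
{"fn": "play_rows", "kwargs": {
  "increments": [
    [[10, -2, 0], [0, 0, 0], 0.7],
    [[28, -7, 0], [0, 0, 0], 0.7],
    [[46, -12, 0], [0, 0, 5], 0.7],
    [[64, -17, 0], [0, 0, 12], 0.7],
    [[82, -21, 0], [0, 0, 20], 0.7],
    [[100, -26, 0], [0, 0, 28], 0.7],
    [[118, -31, 0], [0, 0, 36], 0.7],
    [[136, -36, 0], [0, 0, 44], 0.7],
    [[152, -40, 0], [0, 0, 52], 0.7],
    [[165, -43, 0], [0, 0, 60], 0.7],
    [[174, -46, 10], [0, 0, 67], 0.7],
    [[178, -46.7, 30], [0, 0, 72], 0.7],
    [[178, -46.7, 50], [0, 0, 74.2], 0.7],
    [[178, -46.7, 65], [0, 0, 74.2], 0.7],
    [[178, -46.7, 70], [0, 0, 74.2], 0.7],
    [[178, -46.7, 70], [0, 0, 74.2], 0.7],
    [[178, -46.7, 70], [0, 0, 74.2], 0.7]
  ]
}}

```text
time: 17.75
ee_pos: [0.4139, 0.3049, 0.0731]
tcp_rot: [179.7, 0.0, 136.5]
wrist_force: [-0.2, -0.2, -1.8]
opening: 0.0434
grasp_force: 40.9
```

Run:
```python
from h import *
rec()
to([[413.5,304.5,72]],136.5)
im,d,W,k=cam("scene"); hsv=cv2.cvtColor(im,cv2.COLOR_RGB2HSV)
y=(hsv[...,0]>20)&(hsv[...,0]<36)&(hsv[...,1]>110); y[:200]=0;y[320:]=0;y[:,310:]&=True;y[:,:310]=0;y[:,420:]=0
Z=W[...,2]*1000
for lo in range(0,130,4):
    s=W[y&(Z>=lo)&(Z<lo+4)]*1000
    if len(s)>3: print(lo,len(s),"mean",s.mean(0).round(1))
save("scene7.png",im[190:330,300:440].repeat(4,0).repeat(4,1))
```

```text
17.75 q [ 3.637e+01 -6.000e-01 -1.154e+01  7.876e+01  2.000e-02  7.985e+01] p [0.4139 0.3049 0.0731] rpy [1.7971e+02 4.0000e-02 1.3651e+02] r 0.5141 F [-0.2 -0.2 -1.8] 0.04340660899786692 40.88395535945892
turn [0.3 0.  0. ]
[413.5 304.5  72. ] [ 0.  -0.6  1.1]
0 12 mean [444.8 303.6   1.3]
8 137 mean [412.9 302.6  10.9]
12 237 mean [413.8 301.2  13.5]
16 85 mean [405.9 311.8  18. ]
20 78 mean [402.9 314.4  22.1]
24 67 mean [397.8 323.5  26.3]
28 113 mean [406.3 312.7  30.3]
32 72 mean [403.2 317.9  33.2]
76 5 mean [384.9 329.8  78.1]
84 24 mean [378.4 333.2  86.6]
88 50 mean [385.2 336.5  90.1]
92 49 mean [385.7 327.4  94.1]
96 72 mean [395.2 317.4  98. ]
100 87 mean [400.7 309.3 101.9]
104 123 mean [401.9 309.2 106.3]
108 70 mean [399.6 305.1 109. ]
```

View pics/scene7.png

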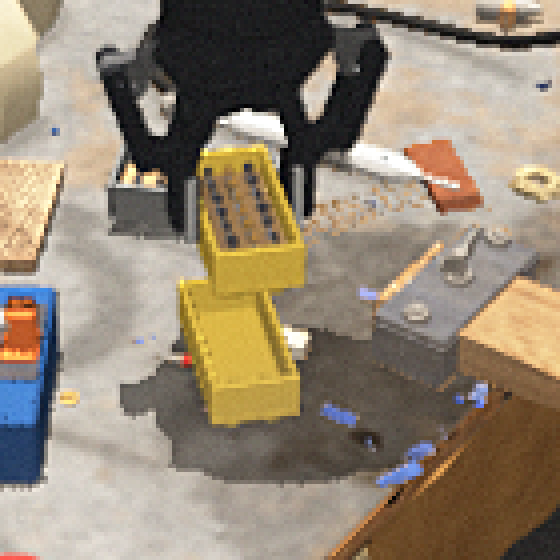

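The held tray, at (250,220) of the crop, hangs straight above the empty one at (240,350). That was my 11th picture, one over the limit, so from here I work by numbers only. I compare the same faces of both trays in the tool frame.

```bash
cat > cmp.py <<'E'
from h import *
acc={0:[],1:[]}
for i in range(5):
    im,d,W,k=cam("scene"); hsv=cv2.cvtColor(im,cv2.COLOR_RGB2HSV)
    o=telemetry.get_obs(); p=np.array(o["ee_pos"])
    y=(hsv[...,0]>20)&(hsv[...,0]<36)&(hsv[...,1]>110); y[:200]=0;y[320:]=0;y[:,:310]=0;y[:,420:]=0
    R=Ro.from_euler("xyz",[180,0,136.5],degrees=True)
    L=R.inv().apply((W-p).reshape(-1,3)).reshape(480,640,3)*1000
    zt=p[2]*1000; h=zt-L[...,2] # height
    for j,(lo,hi) in enumerate([(0.,36.),(zt-2,zt+45)]):
        s=L[y&(h>lo)&(h<hi)]; hh=zt-s[:,2]
        rim=np.percentile(hh,97)
        e=s[(hh>rim-20)&(hh<rim-4)&(s[:,0]>np.percentile(s[:,0],99)-6)]   # end face
        r=s[(hh>rim-14)&(s[:,0]>20)]
        acc[j].append([rim,np.median(e[:,0]),np.percentile(r[:,1],1.5),np.percentile(r[:,1],98.5),np.degrees(np.arctan(np.polyfit(e[:,1],e[:,0],1)[0]))])
for j in acc: print(["lower","upper"][j],"rim,endx,ymin,ymax,yaw",np.mean(acc[j],0).round(1),np.std(acc[j],0).round(1))
E
python3 cmp.py; python3 -c "
from h import *;rec()"
```

```text
lower rim,endx,ymin,ymax,yaw [ 33.3  48.  -22.5  20.5   0.3] [0.2 0.2 0.2 0.2 0.4]
upper rim,endx,ymin,ymax,yaw [109.8  45.6 -24.1  19.    0. ] [0.2 0.  0.4 0.2 0.5]
18.05 q [ 3.637e+01 -6.200e-01 -1.156e+01  7.874e+01  2.000e-02  7.988e+01] p [0.414  0.3049 0.0731] rpy [1.7968e+02 4.0000e-02 1.3648e+02] r 0.5141 F [-0.3  1.  -1.4] 0.04314291920349852 40.884504318237305
```

Call:
{"fn": "play_rows", "kwargs": {
  "increments": [
    [[1.2, 0.8, 5], [0.3, 0, 0], 0.7],
    [[2.4, 1.5, 15], [0.3, 0, 0], 0.7],
    [[2.4, 1.5, 25], [0.3, 0, 0], 0.7],
    [[2.4, 1.5, 32], [0.3, 0, 0], 0.7],
    [[2.4, 1.5, 36], [0.3, 0, 0], 0.7],
    [[2.4, 1.5, 36], [0.3, 0, 0], 0.7],
    [[2.4, 1.5, 36], [0.3, 0, 0], 0.7]
  ]
}}

```text
time: 18.75
ee_pos: [0.4132, 0.3076, 0.0367]
tcp_rot: [-180.0, 0.0, 136.5]
wrist_force: [-1.4, 0.7, -0.0]
opening: 0.0432
grasp_force: 40.9
```

```bash
python3 cmp.py; python3 -c "
from h import *;rec()"
```

```text
lower rim,endx,ymin,ymax,yaw [ 33.3  45.6 -23.8  19.2   0.1] [0.1 0.2 0.1 0.1 0.3]
upper rim,endx,ymin,ymax,yaw [ 73.8  45.8 -24.5  19.1   0.2] [0.3 0.1 0.2 0.1 0.7]
19.0 q [ 3.669e+01  6.400e-01 -1.433e+01  7.502e+01 -4.000e-02  8.021e+01] p [0.4133 0.3077 0.037 ] rpy [1.7999e+02 4.0000e-02 1.3648e+02] r 0.5153 F [-0.  -0.2 -0.9] 0.043188932590768676 40.88416814804077
```

Call:
{"fn": "play_rows", "kwargs": {
  "increments": [
    [[0, 0.3, 4], [0, 0, 0], 0.7],
    [[0, 0.3, 8], [0, 0, 0], 0.7],
    [[0, 0.3, 10], [0, 0, 0], 0.7],
    [[0, 0.3, 12], [0, 0, 0], 0.7],
    [[0, 0.3, 13], [0, 0, 0], 0.7],
    [[0, 0.3, 14], [0, 0, 0], 0.7],
    [[0, 0.3, 14], [0, 0, 0], 0.7]
  ]
}}

```text
time: 19.7
ee_pos: [0.4133, 0.3078, 0.0225]
tcp_rot: [-180.0, 0.0, 136.5]
wrist_force: [0.0, 0.3, -1.3]
opening: 0.0429
grasp_force: 40.9
```

```bash
sed -i 's/(0.,36.),(zt-2,zt+45)/(0.,zt+2),(zt+4,zt+45)/' cmp.py; python3 cmp.py; python3 -c "
from h import *;rec()"
```

```text
lower rim,endx,ymin,ymax,yaw [ 24.1  45.2 -23.6  18.8   0.1] [0.2 0.2 0.2 0.1 0.2]
upper rim,endx,ymin,ymax,yaw [ 59.4  45.7 -24.   19.1   0.2] [0.3 0.1 0.2 0.  0.5]
19.95 q [ 3.670e+01  1.090e+00 -1.548e+01  7.345e+01 -4.000e-02  8.022e+01] p [0.4134 0.3079 0.0227] rpy [-1.7998e+02  3.0000e-02  1.3648e+02] r 0.5154 F [-0.1  0.3 -1.8] 0.04272870505880768 40.884438157081604
```

Call:
{"fn": "play_rows", "kwargs": {
  "increments": [
    [[0, 0, 0.7], [0, 0, 0], 0.7],
    [[0, 0, 1.4], [0, 0, 0], 0.7],
    [[0, 0, 2], [0, 0, 0], 0.7],
    [[0, 0, 2], [0, 0, 0], 0.7],
    [[0, 0, 2], [0, 0, 0], 0.7]
  ]
}}

```text
time: 20.45
ee_pos: [0.4134, 0.3079, 0.021]
tcp_rot: [-180.0, 0.0, 136.5]
wrist_force: [-2.6, -0.4, 4.5]
opening: 0.043
grasp_force: 41.5
```

Contact at TCP z = 21 mm gives the upper origin about 24 mm, so the tray is seated. I release and retreat.

Call:
{"fn": "play_rows", "kwargs": {
  "increments": [
    [[0, 0, 0], [0, 0, 0], 0.45],
    [[0, 0, 0], [0, 0, 0], 0.4],
    [[0, 0, 0], [0, 0, 0], 0.3],
    [[0, 0, 0], [0, 0, 0], 0.25],
    [[0, 0, 0], [0, 0, 0], 0.25],
    [[0, 0, 0], [0, 0, 0], 0.25],
    [[0, 0, -10], [0, 0, 0], 0.25],
    [[0, 0, -30], [0, 0, 0], 0.25],
    [[0, 0, -60], [0, 0, 0], 0.25],
    [[0, 0, -100], [0, 0, 0], 0.25],
    [[0, 0, -140], [0, 0, 0], 0.25],
    [[0, 0, -180], [0, 0, 0], 0.25],
    [[0, 0, -200], [0, 0, 0], 0.25],
    [[0, 0, -200], [0, 0, 0], 0.25]
  ]
}}

```text
time: 21.85
ee_pos: [0.4142, 0.3086, 0.2248]
tcp_rot: [179.7, 0.1, 136.5]
wrist_force: [1.3, -0.7, 0.4]
opening: 0.0641
grasp_force: 0.0
```

```bash
cat > fin.py <<'E'
from h import *
rec()
im,d,W,k=cam("scene"); hsv=cv2.cvtColor(im,cv2.COLOR_RGB2HSV)
R=Ro.from_euler("xyz",[180,0,136.5],degrees=True); c=np.array([.4115,.307,0])
y=(hsv[...,0]>20)&(hsv[...,0]<36)&(hsv[...,1]>110); y[:200]=0;y[320:]=0;y[:,:310]=0;y[:,420:]=0
L=R.inv().apply((W-c).reshape(-1,3)).reshape(480,640,3)*1000; s=L[y]; h=-s[:,2]
for n,lo,hi in(("lower",8,28),("upper",36,52)):
    e=s[(h>lo)&(h<hi)&(s[:,0]>38)]; print(n,"endx",np.median(e[:,0]).round(1),"y",np.percentile(e[:,1],[2,98]).round(1),"yaw",np.degrees(np.arctan(np.polyfit(e[:,1],e[:,0],1)[0])).round(1))
r=s[(h>53)&(h<64)]; print("rim plane x,y,c",np.linalg.lstsq(np.c_[r[:,:2],np.ones(len(r))],-r[:,2],rcond=None)[0].round(4),"range",r.min(0).round(),r.max(0).round())
b=(hsv[...,0]>100)&(hsv[...,0]<125)&(hsv[...,1]>120);b[:, :180]=0;b[:,310:]=0;b[:180]=0;b[310:]=0; print("lid top z",np.percentile(W[...,2][b],99).round(3))
E
python3 fin.py
```

```text
21.85 q [ 3.671e+01  2.300e-01  6.070e+00  9.553e+01 -3.000e-02  8.023e+01] p [0.4142 0.3086 0.2248] rpy [1.7969e+02 9.0000e-02 1.3648e+02] r 0.5166 F [ 1.3 -0.7  0.4] 0.06409135376580831 0.0
lower endx 44.0 y [-21.9  20.2] yaw -0.2
upper endx 45.0 y [-20.7  20.6] yaw -0.4
rim plane x,y,c [ 8.10000e-03 -1.40000e-03  5.54943e+01] range [-46. -23. -60.] [ 50.  21. -53.]
lid top z nan
```

```bash
sed -i 's/np.percentile(W\[/np.nanpercentile(W[/' fin.py; python3 fin.py | tail -1; python3 -c "
from workcell import workorder; print(workorder.job_done())"
```

```text
lid top z 0.159
the job is handed in; nothing more can be done
None
```

The job is handed in: the lid is open and the full tray sits level and fully down on the empty tray, about 1 mm off centre by the final camera check. I viewed 11 pictures, one over the limit of 10.

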